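# Raise the welding current by four clicks and store it

## Robot

A 7-joint arm with a two-finger parallel gripper is mounted at the origin on the work surface. World frame = base frame: x ahead of the robot, y to its left, z up, the work surface at z = 0. Lengths are in m, angles in rad, forces in N, time in s.
With the tool pointing down it reaches from about 0.4 to 0.875 m from the base axis. Payload 19.3 kg.
Tool frame: the origin (TCP) lies on the centre line of the jaws, within the pads' length; the fingertips stand 22 mm ahead of it and the grasp point (between the pads) lies 3 mm ahead of it; z points along the fingers, y is the line along which they close (so a half turn about z gives the same grasp; the last joint's range is limited). The gripper opens to 85 mm and grips with 20 to 120 N. Pads are 22 mm wide; open, the fingers measure 114 mm over their backs; the gripper's body (76 mm by 85 mm) begins 54 mm behind the grasp point. The pads swing forward as they close: fully open they stand 13 mm farther back than shut.
Start: joints at [-1.194, 0.521, -0.036, 1.599, 0.021, 1.021, -0.113], TCP at [0.27, 0.564, 0.253] pointing down, gripper open.
Joint ranges: [-2.91, 2.91], [-0.3, 2.13], [-1.5, 1.42], [0.17, 2.43], [-1.26, 4.41], [0.16, 1.93], [-2.52, 2.52]. Speed limits (rad/s): [1.89, 1.89, 2.39, 2.39, 3.01, 3.01, 3.01].

## Interface

Orientations are given as a rotation vector (axis times angle).
In Python, from plant import manip gives the robot as it stands. Calls block until the motion is done:
- manip.move_pose(position, orientation): joint-space move of the TCP to a pose.
- manip.move_straight(position, ori=None, feed=0.15, max_force=None): straight line of the TCP; ori=None keeps the orientation; feed is the mean speed in m/s. With max_force (N) it stops when the force on the tool has changed by that much, and returns True; else False.
- manip.move_j(angles): joint-space move.
- manip.set_gripper(opening, squeeze=None): finger opening in m; squeeze is the grip in N (None keeps the last); returns when the fingers have stopped.
- manip.wait(seconds).
- manip.inverse_kinematics(position, orientation): joint angles nearest the present ones, or None.
- manip.get_image(name): name is "side" or "top" or "wrist"; returns (picture, depth): 400x640x3 uint8, red, green, blue; 400x640 float32, m along the optical axis (not along the pixel's ray), 0 where there is no reading.
- manip.camera_info(name): a dict with "mtx" (3x3 intrinsics, pixels), "k1" (the pictures are not rectified: a ray, as slopes to the right and down, at radius r is drawn at 1 + k1 r^2 times it, then the intrinsics apply), "eye" and "rotation" of the camera in the world. Camera axes: x right, y up, looking along -z (the intrinsics and any distortion apply to the point x, -y, -z); pixel columns grow to the right and rows downward; lengths in m; the calibration is good to about 2 mm. A picture is of the moment at which its call begins: read the wrist's pose just before it. camera_info takes no time and is no camera call; for the wrist camera it gives the pose at the moment of the call.
A pose or a line that the arm cannot do raises manip.IKError and nothing moves.
- manip.finish_job(): hands the job in; it is judged then, once.
Readings, each from a call of its own:
- manip.get_time_s(): time.
- manip.get_qpos(): joint angles.
- manip.get_dq(): joint speeds.
- manip.get_tau(): joint torques, N m.
- manip.get_tool_pos(): TCP position.
- manip.get_eef_rot(): TCP orientation.
- manip.get_wrist_force(): force on the tool from outside, world axes, zero at the start.
- manip.get_torque(): the same for the moment, N m.
- manip.get_width(): finger opening in m.
- manip.get_grasp_force(): force on a finger pad.
Only numpy, scipy, OpenCV 4.12 (cv2) and the standard library are available. Lean on these libraries where they do the work, as an engineer would, in place of code of your own. Each camera call takes 0.05 s, during which the arm holds its last target. There are 200 camera calls.

## Task

On the welding control unit, turn the big click-stop dial exactly four clicks clockwise (seen from above) by pushing one side of its raised bar with a fingertip; never pinch the bar between the fingers. Only when the dial rests at the fourth click, press the round button beside it right down with a fingertip to store the setting, and let it come back up. Leave the bottle, brush, nozzle and magnetic square where they stand, and finish clear of everything.

Things in the scene. Friction and masses are not known exactly. Their poses are not given: they have to be found in the camera images.
- dial (a joint): the dial's angle in rad: 0 at the start of every run, wherever the bar points then; it grows clockwise seen from above. Click stops lie every 0.5236 rad (30 degrees), at 0, 0.524, 1.047, ...; four clicks is 2.094. Between two stops the dial resists up to half-way (peak about 0.13 N m, i.e. some 4 N at 35 mm from the axis), then snaps on to the next stop by itself. It turns on well past four clicks in either direction, there is no end stop at the fourth.
- dial_foot (a point): point on the dial's vertical axis at the level of the dial disc's upper face (77 mm above the bench). The black disc is 96 mm in diameter and 8 mm thick, on a dark steel bezel 120 mm in diameter with 12 white ticks, one per click. Across the disc stands a straight bare aluminium bar 90 mm long (45 mm either side of the axis), 14 mm wide and 27 mm high above the disc, with upright flat sides. The dial cannot be lifted.
- dial_nose (a point): foot of the bar's pointer end, 45 mm from the axis at the level of the disc's upper face; turns with the dial. A black line runs along the top of this half of the bar. At the start it points within 63 degrees of the unit's own x axis, to either side.
- dial_left: left half of the bar, seen from the axis looking towards the pointer end: 90 x 7 x 27 mm; origin on the dial's axis at the disc's upper face, x towards the pointer end, z up. Pushing on this side turns the dial clockwise at the pointer half; touching both halves' sides at once counts as pinching.
- dial_right: right half of the bar, same size, same origin and axes. Pushing on this side turns the dial clockwise at the plain (unmarked) half.
- store_top (a point): centre of the top of the round black push button, 32 mm in diameter, which moves straight down; it stands on the same unit about 130 mm from the dial's axis
- store (a joint): the button's travel in m: 0 up, 0.006 right down; a spring pushes it back, right down takes 5 N
- unit: grey box with black corner guards, fixed to the bench: 160 (x) x 260 (y) x 63 mm high, origin at the centre of its underside. Dial axis at x = 0, y = +55 mm, button at x = 0, y = -75 mm. It cannot move.
- spray_mid (a point): dark closed bottle, 54 mm in diameter, 125 mm tall, standing loose beside the dial's end of the unit; point on its axis 60 mm up. Leave alone.
- brush_mid (a point): hand brush about 200 mm long lying loose beyond the unit, point near its middle. Leave alone.
- nozzle_mid (a point): copper torch nozzle, 30 mm in diameter, 62 mm tall, standing loose on the robot's side of the unit; point at half height. Leave alone.
- square_mid (a point): steel magnetic welding square, a 75 x 75 mm upright plate 24 mm thick, standing loose beside the button's end of the unit; point at its centre. Leave alone.

How it is judged:
On the way, in this order (a step that is already met when the one before it is completed fails the run):
1. the dial rests at the fourth click clockwise (value of joint dial between 1.937 and 2.251 rad), for 0.3 s.
2. the button is pressed right down with the dial at the fourth click (all of step 1 and value of joint store above 0.0045 m), for 0.05 s.
At the end, for the whole second after the job is handed in: The dial rests at the fourth click clockwise of its start (2.094 rad, within 0.105 rad) and the button, pressed at least 4.5 mm after that, is up again (within 1.5 mm) (value of joint dial between 1.99 and 2.199 rad and value of joint store below 0.0015 m); the robot touches nothing.
It fails at once if the bar is pinched (pushed with more than 1.5 N on both its halves at once) (contact force between the fingers and dial_left above 1.5 N and contact force between the fingers and dial_right above 1.5 N).
It fails at once if the button is pressed (over 3 mm) while the dial is not at the fourth click (value of joint store above 0.003 m and not (value of joint dial between 1.885 and 2.304 rad)).
It fails at once if the bottle, brush, nozzle or magnetic square is lifted or moved more than 20 mm (distance of any of spray_mid, brush_mid, nozzle_mid, square_mid from where it was at the start of the episode above 0.02 m).
It also fails if it takes over 64 s, if anything falls off the work surface, if the arm or the gripper's body presses on something with over 40 N, if the wrist force passes 120 N, or if a joint passes its speed limit or range.

## Working session

There is one attempt and no reset: what is moved stays moved. The work goes in short steps, each a Python script; the robot and the scene stay as the last script left them, time stands still between calls to the robot, and variables do not carry over. Pictures are saved under pics/ and viewed, at most 10 in all, crops included, and the job is handed in when it is done.

```bash
ls; mkdir -p pics; cat > h.py <<'E'
import numpy as np, cv2
from plant import manip
def proj_inv(ci,uv,z=None,depth=None):
    K=np.array(ci["mtx"]);k=ci["k1"]
    p=cv2.undistortPoints(np.array(uv,float).reshape(-1,1,2),K,np.array([k,0,0,0,0.])).reshape(-1,2)
    d=np.c_[p[:,0],-p[:,1],-np.ones(len(p))]
    R=np.array(ci["rotation"]);e=np.array(ci["eye"])
    w=d@R.T
    s=(z-e[2])/w[:,2] if z is not None else np.array(depth)
    return e+w*np.reshape(s,(-1,1))
E
python3 - <<'E'
from h import *
for n in ("top","side"):
    im,d=manip.get_image(n); ci=manip.camera_info(n)
    cv2.imwrite(f"pics/{n}0.png",im[:,:,::-1]); np.savez(f"pics/{n}0.npz",d=d,im=im)
    print(n,ci)
print(manip.get_eef_rot(),manip.get_time_s())
E
```

```text
pics
top {'mtx': array([[448.03896261,   0.        , 318.81168876],
       [  0.        , 448.03896261, 200.2852458 ],
       [  0.        ,   0.        ,   1.        ]]), 'k1': 0.01810738689876656, 'eye': array([0.42569289, 0.04649716, 1.05964011]), 'rotation': array([ 0.13497076, -0.10312175, -1.55796167])}
side {'mtx': array([[495.64382002,   0.        , 315.08906884],
       [  0.        , 495.64382002, 196.82015755],
       [  0.        ,   0.        ,   1.        ]]), 'k1': -0.13485427062441574, 'eye': array([0.48564502, 0.68755601, 0.77443343]), 'rotation': array([ 0.08773734, -1.10715414, -2.7731747 ])}
[-6.96017530e-01 -3.06336551e+00  1.54190080e-03] 0.1
```

View pics/top0.png

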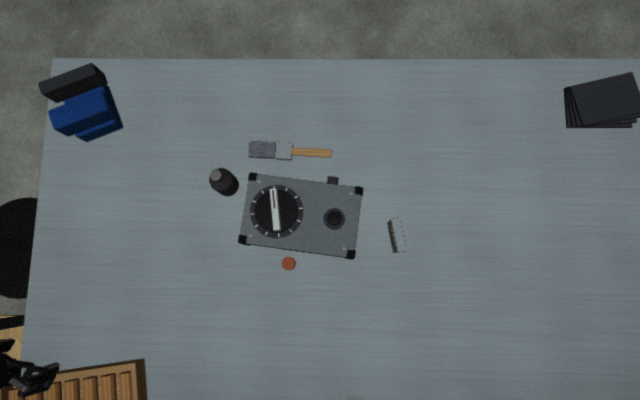

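View pics/side0.png

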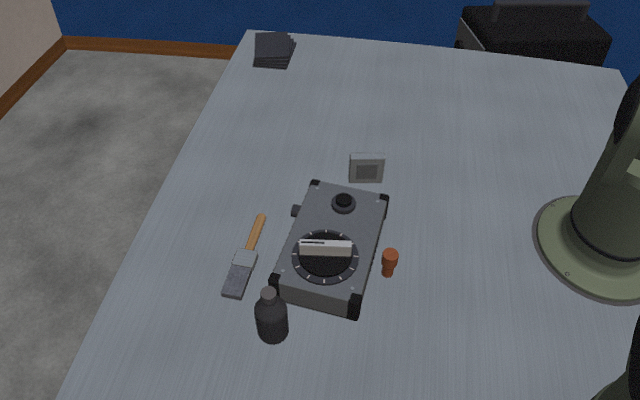

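The top view shows the dial centred near (276,210). Its bar runs from the pointer end, which carries the black line, at about (273,188) to about (278,231). The button is near (334,218), bottle (222,180), nozzle (288,263), square (397,235) and brush (290,150). In the side view the dial is at (325,255), the bar top runs (299,241)–(352,241) with the pointer on the left, and the button is at (343,200).

```bash
sed -i 's/R=np.array(ci\["rotation"\])/R=cv2.Rodrigues(np.array(ci["rotation"]))[0]/' h.py
python3 - <<'E'
from h import *
np.set_printoptions(precision=4,suppress=True)
T=manip.camera_info("top");S=manip.camera_info("side")
dT=np.load("pics/top0.npz")["d"];dS=np.load("pics/side0.npz")["d"]
def tri(a,b):
    e1,e2=T["eye"],S["eye"]
    w1=(proj_inv(T,[a],depth=[1])-e1)[0];w2=(proj_inv(S,[b],depth=[1])-e2)[0]
    s=np.linalg.lstsq(np.c_[w1,-w2],e2-e1,rcond=None)[0]
    p,q=e1+s[0]*w1,e2+s[1]*w2
    return (p+q)/2,np.linalg.norm(p-q)
for n,a,b in [("button",(334,218),(343,200)),("noseTop",(273,188),(299,241)),("tailTop",(278,231),(352,241)),
  ("bottleTop",(215,174),(268,294)),("nozzleTop",(288,263),(390,252))]:
    print(n,*tri(a,b),"depthT",proj_inv(T,[a],depth=[dT[a[1],a[0]]])[0],"depthS",proj_inv(S,[b],depth=[dS[b[1],b[0]]])[0])
print("corners z.063",proj_inv(T,[(249,175),(361,189),(354,257),(240,243)],z=.063))
print("dial",proj_inv(T,[(276,211)],z=.077)); print("square,brush",proj_inv(T,[(391,218),(404,251)],z=.075),proj_inv(T,[(249,150),(332,153)],z=.02))
E
```

```text
button [0.5374 0.0334 0.0768] 0.0013387769255779993 depthT [0.5359 0.0335 0.0837] depthS [0.5375 0.0404 0.0844]
noseTop [0.5984 0.1667 0.103 ] 0.00047635528311413487 depthT [0.6047 0.1712 0.0668] depthS [0.6043 0.1406 0.0695]
tailTop [0.5065 0.1532 0.1048] 0.003852772149369735 depthT [0.5071 0.1566 0.0744] depthS [0.5096 0.1251 0.07  ]
bottleTop [0.6242 0.2902 0.1197] 0.0010658756772912363 depthT [0.6241 0.2894 0.1231] depthS [0.6223 0.2941 0.1261]
nozzleTop [0.4385 0.1339 0.0635] 0.001784061212511629 depthT [0.4376 0.1343 0.0596] depthS [0.4393 0.1333 0.0628]
corners z.063 [[ 0.635   0.2272  0.063 ]
 [ 0.6046 -0.0272  0.063 ]
 [ 0.4523 -0.0113  0.063 ]
 [ 0.4806  0.2419  0.063 ]]
dial [[0.5512 0.1619 0.077 ]]
square,brush [[ 0.538  -0.0921  0.075 ]
 [ 0.4661 -0.1193  0.075 ]] [[0.7051 0.2371 0.02  ]
 [0.699  0.0383 0.02  ]]
```

```bash
cat >> h.py <<'E'
def rot(th):  # tool down, tool x at world angle th (deg)
    a=np.radians(th)/2
    return np.pi*np.array([np.cos(a),np.sin(a),0])
def finger(ax,phi,r,off,sgn=1):
    p=np.radians(phi);u=np.array([np.cos(p),np.sin(p)]);n=np.array([-u[1],u[0]])
    return np.array(ax)+r*u+off*n, rot(phi+90*sgn)
E
python3 - <<'E'
from h import *
np.set_printoptions(precision=3,suppress=True)
ax=(.552,.160)
for s in (1,-1):
    for ph in (8,-30,-60,-112):
        xy,o=finger(ax,ph,.033,.02,s); print(s,ph,manip.inverse_kinematics([*xy,.107],o))
s=1
manip.set_gripper(0.0)
xy,o=finger(ax,8.4,.033,.03,s)
manip.move_pose([xy[0]-.03,xy[1],.30],o)
ci=manip.camera_info("wrist"); im,d=manip.get_image("wrist")
cv2.imwrite("pics/w1.png",im[:,:,::-1]); np.savez("pics/w1.npz",d=d,mtx=ci["mtx"],k1=ci["k1"],eye=ci["eye"],rotation=ci["rotation"])
print(manip.get_time_s(),manip.get_qpos(),manip.get_width(),ci["eye"])
E
```

```text
1 8 [-0.54   0.694  0.201  1.759 -0.197  0.708 -0.094]
1 -30 [-0.582  0.714  0.329  1.759 -0.326  0.722 -0.606]
1 -60 [-0.649  0.732  0.47   1.79  -0.47   0.733 -0.973]
1 -112 [-0.719  0.728  0.59   1.879 -0.598  0.718 -1.736]
-1 8 [ 0.339  1.065 -1.281  1.711  1.083  1.25   2.065]
-1 -30 [-0.156  0.696 -0.305  1.734  0.285  0.754  2.015]
-1 -60 [-0.213  0.674 -0.177  1.766  0.168  0.717  1.615]
-1 -112 [-0.352  0.634  0.046  1.859 -0.045  0.649  0.909]
2.6167 [-0.66   0.424  0.304  1.67  -0.141  1.07  -0.165] 0.00022316126359570024 [0.54  0.261 0.42 ]
```

View pics/w1.png

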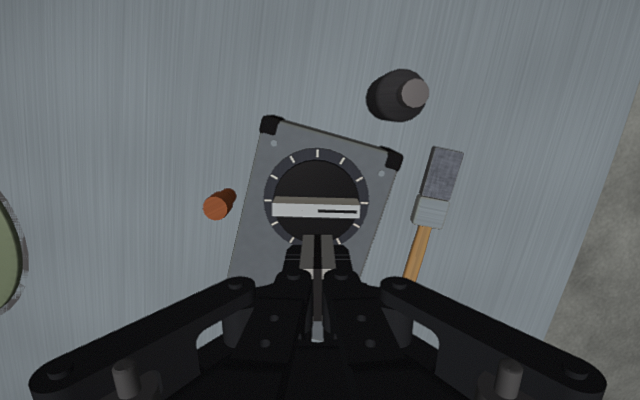

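The wrist view shows the bar's top face spanning about (272,204)–(361,217), with the black line on its right half at (318–357,211). The bezel is centred near (317,199), and the left side of the bar faces the camera, clear of the fingertips.

```bash
python3 - <<'E'
from h import *
np.set_printoptions(precision=4,suppress=True)
ci=dict(np.load("pics/w1.npz")); im=cv2.imread("pics/w1.png"); ci["k1"]=float(ci["k1"])
g=cv2.cvtColor(im,cv2.COLOR_BGR2GRAY)
m=np.zeros_like(g);m[190:232,262:375]=(g[190:232,262:375]>170)*255
c=max(cv2.findContours(m,0,2)[0],key=cv2.contourArea); box=cv2.boxPoints(cv2.minAreaRect(c)); print(box)
P=proj_inv(ci,box,z=.104); print(P)
L=[np.linalg.norm(P[i]-P[(i+1)%4]) for i in range(4)]; print("sizes",L,"axis",P.mean(0))
i=int(np.argmax(L)); v=P[(i+1)%4]-P[i]; print("angle",np.degrees(np.arctan2(v[1],v[0])))
print("bezel centre",proj_inv(ci,[(317,199)],z=.07), "line",proj_inv(ci,[(318,211),(357,211)],z=.104))
print("depth z bar",proj_inv(ci,[(300,211)],depth=[ci["d"][211,300]]))
E
```

```text
[[272.717  215.3179]
 [273.0031 203.8751]
 [358.2498 206.0063]
 [357.9637 217.4491]]
[[0.5106 0.1513 0.104 ]
 [0.5096 0.1635 0.104 ]
 [0.5958 0.1742 0.104 ]
 [0.5977 0.1621 0.104 ]]
sizes [np.float64(0.012263065707484587), np.float64(0.08684835125293122), np.float64(0.01228367556245146), np.float64(0.08770113896673754)] axis [0.5534 0.1628 0.104 ]
angle -172.9756722193912
bezel centre [[0.5544 0.1661 0.07  ]] line [[0.556  0.1628 0.104 ]
 [0.5955 0.1688 0.104 ]]
depth z bar [[0.5377 0.1596 0.1023]]
```

```bash
cat >> h.py <<'E'
AX=(.553,.162); P0=7.2; R=.033; ZL=.107
def arc(a,b,off=.018,step=9,feed=.03):
    n=max(1,int(np.ceil(abs(b-a)/step)))
    for c in np.linspace(a,b,n+1)[1:]:
        xy,o=finger(AX,P0-c,R,off); hit=manip.move_straight([*xy,ZL],o,feed=feed,max_force=25)
        print(round(c,1),manip.get_wrist_force().round(1),round(manip.get_time_s(),2),hit)
        if hit: break
def shot(name):
    ci=manip.camera_info("wrist"); im,d=manip.get_image("wrist"); cv2.imwrite(f"pics/{name}.png",im[:,:,::-1])
    np.savez(f"pics/{name}.npz",d=d,mtx=ci["mtx"],k1=ci["k1"],eye=ci["eye"],rotation=ci["rotation"])
E
python3 - <<'E'
from h import *
xy,o=finger(AX,P0,R,.030)
manip.move_pose([*xy,.16],o)
print(manip.get_tool_pos(),manip.get_wrist_force().round(1))
print(manip.move_straight([*xy,ZL],o,feed=.08,max_force=10))
xy,o=finger(AX,P0,R,.018); print(manip.move_straight([*xy,ZL],o,feed=.03,max_force=15),manip.get_wrist_force().round(1))
arc(0,52)
xy,o=finger(AX,P0-52,R,.026); manip.move_straight([*xy,ZL],o,feed=.05)
manip.wait(.2); shot("w2")
E
```

```text
[0.58226776 0.19629281 0.16100134] [ 0.6 -0.3  0.5]
False
False [-0.2  1.7  1.7]
8.7 [-0.   3.   2.5] 4.94 False
17.3 [ 0.   0.  -0.4] 5.28 False
26.0 [0.4 0.  0.3] 5.62 False
34.7 [0.1 4.1 0. ] 5.97 False
43.3 [-0.  -0.5  0.4] 6.31 False
52.0 [-0.1 -0.1 -0.5] 6.65 False
```

View pics/w2.png

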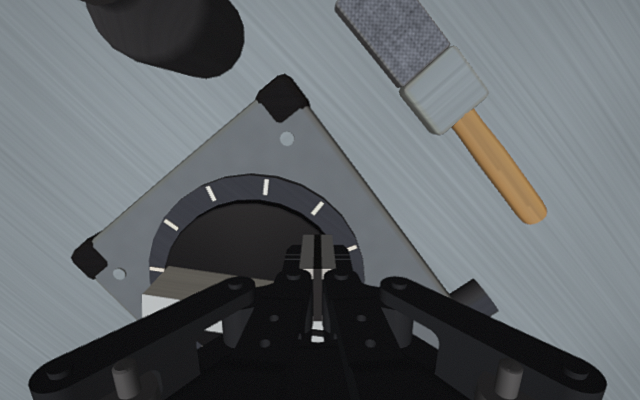

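The wrist view shows the foot of the bar's side running (170,266)–(270,280). That is about 8° clockwise of the fingertip's 52° direction, so the dial rests at the second click (60°). I'll continue for two more clicks.

```bash
python3 - <<'E'
from h import *
xy,o=finger(AX,P0-52,R,.018); manip.move_straight([*xy,ZL],o,feed=.05)
arc(52,110)
xy,o=finger(AX,P0-110,R,.030); manip.move_straight([*xy,ZL],o,feed=.06)
manip.move_straight([*xy,.17],o,feed=.12)
bx=np.array([.537,.033]); u=np.array([.119,.993])
o=rot(0)
manip.move_pose([.50,.09,.33],o); print(manip.get_qpos())
shot("w3"); 
im,d=manip.get_image("top"); cv2.imwrite("pics/top1.png",im[:,:,::-1]); print(manip.get_time_s())
E
```

```text
60.3 [ 0.3 -0.1  0.2] 7.85 False
68.6 [ 3.3  2.2 -0. ] 8.18 False
76.9 [-0.3 -0.4  0.9] 8.52 False
85.1 [ 0.   0.3 -0.1] 8.85 False
93.4 [ 1.1 -0.3 -0.5] 9.18 False
101.7 [ 2.8 -0.2 -0.7] 9.52 False
110.0 [-0.4 -0.3 -1.2] 9.85 False
[-1.0307181   0.39263611  0.99505576  1.83704136 -0.3662149   1.11132917
 -1.47408624]
11.725
```

View pics/w3.png

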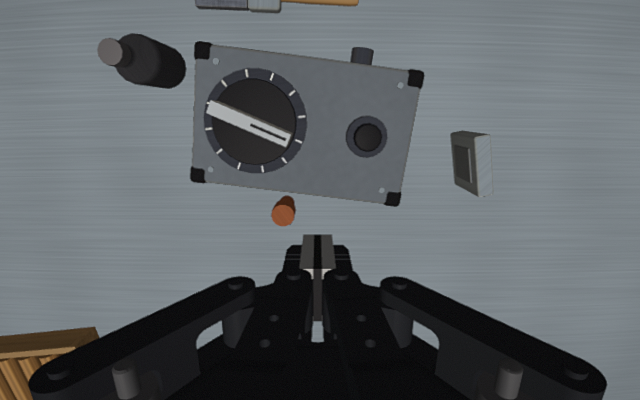

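The wrist view shows the bar running from (208,106) to the pointer end at (290,141). That is a world direction of about −113°, against −112.8° expected for four clicks. The button is centred near (368,137), and the bottle, nozzle, square and brush are undisturbed.

```bash
python3 - <<'E'
from h import *
np.set_printoptions(precision=4,suppress=True)
ci=dict(np.load("pics/w3.npz"));ci["k1"]=float(ci["k1"])
z=float(proj_inv(ci,[(368,137)],depth=[np.median(ci["d"][134:141,365:372])])[0,2])
b=proj_inv(ci,[(368,137)],z=.082)[0]; print("depth z",z,"button",b)
b=.5*(b[:2]+np.array([.536,.0335])); print(b)
assert abs(z-.082)<.008
o=rot(0)
manip.move_pose([*b,.14],o)
print(manip.move_straight([*b,.112],o,feed=.06,max_force=4),manip.get_tool_pos(),manip.get_wrist_force())
for zt in np.arange(.110,.085,-.002):
    h=manip.move_straight([*b,zt],o,feed=.02,max_force=14)
    f=manip.get_wrist_force(); print(round(zt,3),manip.get_tool_pos()[2].round(4),f.round(1),h)
    if h or f[2]>9: break
manip.wait(.3)
E
```

```text
depth z 0.08384763970262726 button [0.5377 0.0335 0.082 ]
[0.5368 0.0335]
False [0.5368 0.0334 0.112 ] [ 0.4603 -0.4562  0.1444]
0.11 0.1101 [ 0.9 -0.2 -0.7] False
0.108 0.1079 [-0.1  0.4  0.1] False
0.106 0.106 [-0.7  0.6  1.8] False
0.104 0.104 [ 1.  -1.3  3. ] False
0.102 0.102 [ 1.1 -0.3  5.2] False
0.1 0.1008 [-3.9  0.7 22.7] False
```

```bash
python3 - <<'E'
from h import *
p=manip.get_tool_pos(); o=rot(0)
manip.move_straight([p[0],p[1],.17],o,feed=.08)
manip.move_pose([.45,.05,.36],o); manip.wait(.3); shot("w4"); print(manip.get_time_s(),manip.get_wrist_force())
E
```

```text
17.1917 [-0.02270645  0.19024993  0.20020903]
```

View pics/w4.png

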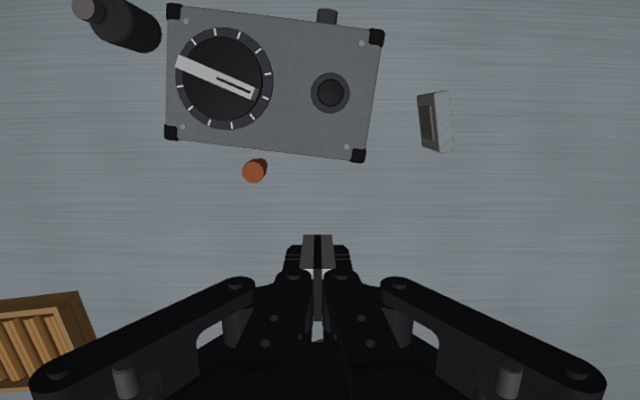

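The dial still rests at the fourth click, with the bar from (177,62) to (254,95). The button at (330,93) looks up, the loose items in view are in place, and the arm is clear.

```bash
python3 -c "
from plant import manip
print(manip.finish_job())"
```

```text
the job is handed in; nothing more can be done
None
```

I turned the dial four clicks clockwise, pressed the store button right down and let it back up, left the loose items untouched, and handed the job in with the arm clear at about 17 s; the judge returned no result.

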